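# Pin the angle plate, then hold a spring clip open round the glued card

### The job

An orange card has just been glued to the upright leaf of the aluminium angle plate: push the red-handled locating pin fully home through the hole in the plate's foot into the grey base block, so that the plate cannot slide. Then take the spring clip out of its wooden cradle by squeezing its two handles, keep it squeezed wide open, and lower it over the middle of the card's top edge until its jaw lips are about 15 mm below the edge, one on each side, touching neither face. Finish there, still holding the clip gaping round the edge so that I can check the card before it bites; leave the pin home, the plate where it stands and the other things on the bench alone.

Things in the scene. Friction and masses are not known exactly. Their poses are not given: they have to be found in the camera images.
- base_block: Grey painted steel block fixed to the bench, 130 (x) x 110 (y) x 30 mm high. Origin: centre of its underside, on the bench top; z up.
- base_hole (a point): Mouth of the vertical 11 mm blind hole in the base block, 27 mm deep; the point lies on the block's top face, 30 mm above the bench. The plate's foot (4 mm thick, with a 12 mm hole over this one, centred to within 0.6 mm) lies on top, so the visible mouth is at 34 mm.
- angle_plate: Loose aluminium angle plate (0.5 kg) on the base block, turned the same way: foot 85 (x) x 90 (y) x 4 mm, upright leaf 3 mm thick, 90 mm wide, 64 mm high at the foot's +x edge. A 2 mm orange card is glued to the leaf's -x face, flush with its top. The foot's hole is 18 mm to the -x side of the origin, 55 mm from the card. Origin: centre of the foot's underside, 30 mm above the bench.
- card_edge (a point): Middle of the top edge of card and leaf together (5 mm thick in all, from -2.5 to +2.5 mm along x); 94 mm above the bench. x: across the thickness; y: along the edge; z: up.
- pin_stand: Blue plastic block 50 x 50 x 34 mm high, fixed to the bench, with an 11 mm hole 27 mm deep in the middle in which the pin stands upright. Origin: centre of its underside. It and the clip's cradle may change places.
- pin_grip (a point): Grip point of the loose locating pin (60 g), on its axis, 59 mm above its foot; 66 mm above the bench at the start, 65 mm when fully home. From the foot up: steel shank 8 mm dia., 28 mm long, tapered foot; collar 20 mm dia., 3 mm thick (rests on the plate's foot when home); red round handle 16 mm dia., 45 mm high.
- pin_tip (a point): Centre of the pin's foot, the lower end of its shank; z along the pin, upward. 6 mm above the bench when it is fully home.
- clip_stand: Light wooden cradle fixed to the bench: foot 90 x 70 x 6 mm with two posts 60 mm high, 39 mm apart along x, in whose open notches the clip's two side lugs rest. Lift the clip straight up to take it out. Origin: centre of its underside; x is the line through both posts.
- spring_clip: Loose spring clip (110 g): two steel levers on a pivot, 30 mm wide, upright in the cradle, jaws down. Origin: the pivot, 57 mm above the bench at first. x: along the pivot and lips; y: from lever to lever; z: toward the handles. The frame is the -y lever's: it leans by half the opening when squeezed. Handles end in black rolls 10 mm thick, 30 mm long, 58 mm over both at rest, 32 mm at the stop.
- clip_grip (a point): Half-way between the two black handle rolls when the clip is at rest, 45 mm above the pivot, 102 mm above the bench at the start. Squeeze here, along y. When squeezed to the stop, the rolls stand 50 mm above the pivot.
- lip_a (a point): Inner edge of the rubber jaw lip of the -y lever, 42 mm below the pivot; the rubber reaches 1.5 mm farther down.
- lip_b (a point): Inner edge of the rubber jaw lip of the +y lever. The lips touch when the clip is shut and stand about 24 mm apart when it is squeezed to its stop.
- clip_jaw (a joint): Opening of the clip: angle between the levers, 0 shut, 0.55 rad at the built-in stop. A spring shuts it: about 5 N on the handles begins to open it and about 12 N holds it fully open; squeezing harder (20 to 40 N) just rests on the stop.
- packing_block: Bystander: light wooden packing block lying on the bench, 65 x 110 x 38 mm. Origin: centre of its underside.
- disc_box: Bystander: grey flat box with a yellow label, 72 x 92 x 36 mm. Origin: centre of its underside.
- v_block: Bystander: steel V-block 45 x 40 x 30 mm. Origin: centre of its underside.

How it is judged:
On the way, in this order (a step that is already met when the one before it is completed fails the run):
1. the locating pin stands fully home through the plate's foot in the base block (z of pin_tip in the frame of base_block below 0.011 m and horizontal distance between pin_tip and base_hole below 0.004 m and angle between pin_tip's own z axis and vertical below 0.12 rad), for 0.2 s.
2. the clip is out of its cradle, squeezed open in the fingers (value of joint clip_jaw above 0.38 rad and contact force between the fingers and spring_clip above 3 N and distance of spring_clip from where it was at the start of the episode above 0.05 m), for 0.2 s.
At the end, for the whole second after the job is handed in: Pin home (foot < 11 mm above the bench, < 4 mm off axis, tilt < 0.12 rad). Clip still, gripped (> 3 N), open > 0.38 rad, lips either side of the card edge, > 4 mm off its mid-plane, 6-30 mm below it, within 22 mm of its middle, touching nothing (< 0.3 N); plate moved < 8 mm (all of step 1 and ((x of lip_a in the frame of card_edge below -0.004 m and x of lip_b in the frame of card_edge above 0.004 m) or (x of lip_b in the frame of card_edge below -0.004 m and x of lip_a in the frame of card_edge above 0.004 m)) and z of lip_a in the frame of card_edge between -0.03 and -0.006 m and y of lip_a in the frame of card_edge between -0.022 and 0.022 m and z of lip_b in the frame of card_edge between -0.03 and -0.006 m and y of lip_b in the frame of card_edge between -0.022 and 0.022 m and value of joint clip_jaw above 0.38 rad and contact force between the fingers and spring_clip above 3 N and contact force between spring_clip and angle_plate below 0.3 N and distance of angle_plate from where it was at the start of the episode below 0.008 m and linear speed of spring_clip below 0.03 m/s); the arm keeps its last pose, push and grip.
It fails at once if a bystander (wooden block, box or V-block) is moved more than 25 mm (distance of any of packing_block, disc_box, v_block from where it was at the start of the episode above 0.025 m).
It fails at once if the angle plate is tipped (angle between angle_plate's own z axis and vertical above 0.25 rad).
It also fails if it takes over 48 s, if anything falls off the work surface, if the arm or the gripper's body presses on something with over 40 N, if the wrist force passes 120 N, or if a joint passes its speed limit or range.

### The arm

A 7-joint arm with a two-finger parallel gripper is mounted at the origin on a cart in front of the work surface, level with it; the furniture and walls round the work are solid. World frame = base frame: x ahead of the robot, y to its left, z up, the work surface at z = 0. Lengths are in m, angles in rad, forces in N, time in s.
With the tool pointing down it reaches from about 0.425 to 0.875 m from the base axis. Payload 4.7 kg.
Tool frame: the origin (TCP) lies at the very end of the fingers, on their centre line; the grasp point (between the pads) lies 19 mm behind it; x points along the fingers, y is the direction in which the jaws open and shut, and the axes are right-handed (so a half turn about x gives the same grasp; the last joint's range is limited). The gripper opens to 85 mm and grips with 20 to 120 N. Pads are 22 mm wide; open, the fingers measure 114 mm over their backs; the gripper's body (76 mm by 85 mm) begins 54 mm behind the grasp point. The pads swing forward as they close: fully open they stand 13 mm farther back than shut.
Start: joints at [1.202, 0.321, -0.07, 1.45, 0.023, 1.371, -0.057], TCP at [0.243, -0.603, 0.231] pointing down, gripper open.
Joint ranges: [-2.86, 2.86], [-0.3, 2.09], [-1.38, 1.24], [0.06, 2.45], [-1.56, 4.7], [0.09, 2.05], [-2.69, 2.69]. Speed limits (rad/s): [2.57, 2.57, 3.14, 3.14, 3.14, 3.14, 3.14].

### API

Orientations are given as a unit quaternion [x, y, z, w].
In Python, from rig import bot, optics, hand_in gives the robot as it stands.
- The arm moves only by the shell command python3 -m handwheel 'ROWS' [FORCE]. ROWS is JSON, a list that holds one entry, the list of rows, each a list of 7 numbers: the shift along the tool's x, y, z in mm, then the turn, a rotation vector about the tool's x, y, z in rad, then the finger opening in mm, from 0 to 85.4. In form: [[[tx, ty, tz, rx, ry, rz, gripper], ...]]. A call has 1 to 10 rows; each row is the pose to reach, as a shift and turn from the pose measured when the call began, along the tool's axes at that moment; what a row does not reach only later rows make up. A row lasts 1/10 s, in which the tool goes at most 50 mm and 8.59 degrees, less where a joint would pass 70% of its speed; a pose out of reach is approached as far as the arm can. A call with a gripper value outside its range is refused whole. The fingers move at their own pace and stop on an object; FORCE is the grip in N (left out, the last holds). Time passes only in rows, so rows that repeat a pose let the fingers close. It gives the time, the measured TCP pose, the force and the opening at its end, in the units of the state.
- bot.observe(): the state, without advancing time (a new reading comes with each control period).
- optics.camera(name): name is "scene" or "top" or "wrist"; returns the picture (480x640x3 uint8, red, green, blue); there is no depth.
- optics.camera_model(name): a dict with "camera_matrix" (3x3 intrinsics, pixels), "cam_to_world" (4x4, takes a point from camera to world coordinates); the wrist camera has in their place "tool_from_camera" (4x4, takes a point from camera to tool coordinates, whose origin is the TCP and whose axes are the tool frame's). Camera axes: x right, y up, looking along -z (the intrinsics and any distortion apply to the point x, -y, -z); pixel columns grow to the right and rows downward; lengths in m; the calibration is good to about 2 mm. The wrist camera is an equidistant fisheye: a pixel r from the principal point sees the ray r / f radians off the axis. A picture is of the moment at which its call begins: read the wrist's pose just before it. camera_model takes no time and is no camera call.
- hand_in(): hands the job in, once; it reports no verdict.
The state is a dict: "t": time; "q": joint angles; "dq": joint speeds; "joint_efforts": joint torques, N m; "tool_pos": TCP position; "orientation": TCP orientation; "contact_force": force on the tool from outside, world axes, zero at the start; "ft_torque": the same for the moment, N m; "gripper_width": opening from 0.0 (shut) to 1.0 (fully open).
Only numpy, scipy, OpenCV 4.12 (cv2) and the standard library are available. Lean on these libraries where they do the work, as an engineer would, in place of code of your own. Each camera call takes 0.05 s, during which the arm holds its last target. There are 200 camera calls.

## Working session

There is one attempt and no reset: what is moved stays moved. The work goes in short steps, Python scripts to look and compute and a shell command to move; the robot and the scene stay as the last step left them, time stands still between calls to the robot, and variables do not carry over. Pictures are saved under pics/ and viewed, about 8 in all and at most 12, crops included, and the job is handed in when it is done.

```bash
ls; mkdir -p pics
python3 - <<'E'
from rig import bot, optics
import cv2
s=bot.observe(); print(s)
for n in ["scene","top"]:
    im=optics.camera(n); cv2.imwrite(f"pics/{n}0.png",im[:,:,::-1])
for n in ["scene","top","wrist"]: print(n,optics.camera_model(n))
E
```

```text
pics
{'t': 0.0, 'q': array([ 1.20209438,  0.32184198, -0.07006124,  1.45169577,  0.02259201,
        1.37077567, -0.05692919]), 'dq': array([ 4.88496862e-04, -2.02305869e-03, -4.78866348e-04,  3.67386541e-04,
       -1.36206560e-03,  8.16972781e-05,  3.45119122e-04]), 'joint_efforts': array([ 3.04307587e-04, -4.93576670e+01, -3.82265216e-01, -3.14336193e+01,
        1.28777465e-02,  1.13825145e-02,  3.00342390e-05]), 'tool_pos': array([ 0.2425304 , -0.60247573,  0.23020055]), 'orientation': array([-0.69403138, -0.13517231,  0.6943591 , -0.13384443]), 'contact_force': array([-0.02511159, -0.10859122,  0.48392622]), 'ft_torque': array([-0.02587262,  0.00783792,  0.0946884 ]), 'gripper_width': 1.0029444955700388}
scene {'camera_matrix': array([[472.44087161,   0.        , 322.24206372],
       [  0.        , 472.44087161, 241.02768142],
       [  0.        ,   0.        ,   1.        ]]), 'cam_to_world': array([[-0.61335906,  0.53988762, -0.57646511, -0.06727195],
       [-0.78980346, -0.4202713 ,  0.44674661,  0.48131106],
       [-0.00107878,  0.72931021,  0.68418232,  0.80769123],
  
[... 436 characters left out ...]
7364706e-02,  8.83231859e-02,  9.96022726e-01,
         1.38317424e+00],
       [ 0.00000000e+00,  0.00000000e+00,  0.00000000e+00,
         1.00000000e+00]])}
wrist {'camera_matrix': array([[371.64829954,   0.        , 322.61245339],
       [  0.        , 371.64829954, 234.63977919],
       [  0.        ,   0.        ,   1.        ]]), 'tool_from_camera': array([[ 1.14113031e-03,  2.75119938e-01, -9.61409235e-01,
        -1.43014736e-01],
       [ 9.99999210e-01, -8.21156429e-04,  9.51949354e-04,
        -1.05558955e-03],
       [-5.27567127e-04, -9.61409562e-01, -2.75120658e-01,
        -6.90782282e-02],
       [ 0.00000000e+00,  0.00000000e+00,  0.00000000e+00,
         1.00000000e+00]])}
```

View pics/scene0.png

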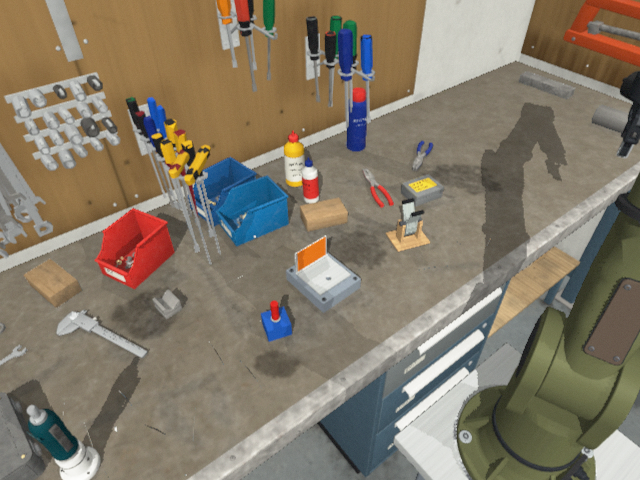

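View pics/top0.png

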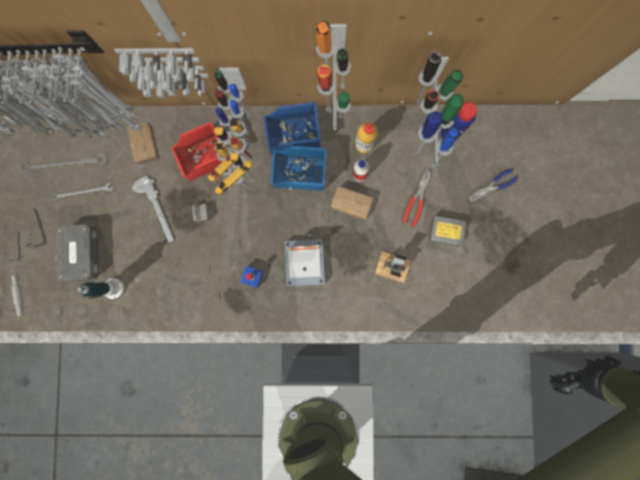

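The scene view shows the pin in its blue stand at about (276,310), the plate with its orange card at (312,252), and the clip in its cradle at (408,215). In the top view these are at (252,277), (305,263) and (393,265). I'll take enlarged crops and make a first triangulation.

```bash
cat > h.py <<'E'
import numpy as np, cv2
from rig import bot, optics
from scipy.spatial.transform import Rotation as R
def ray(name,u,v,st=None):
    m=optics.camera_model(name); K=m["camera_matrix"]
    x=(u-K[0,2])/K[0,0]; y=(v-K[1,2])/K[1,1]
    if name=="wrist":
        th=np.hypot(x,y); s=np.sin(th)/max(th,1e-9); d=np.array([x*s,-y*s,-np.cos(th)])
        T=tool(st or bot.observe())@m["tool_from_camera"]
    else: d=np.array([x,-y,-1.]); T=m["cam_to_world"]
    d=T[:3,:3]@d; return T[:3,3],d/np.linalg.norm(d)
def tool(s):
    T=np.eye(4); T[:3,:3]=R.from_quat(s["orientation"]).as_matrix(); T[:3,3]=s["tool_pos"]; return T
def onz(name,u,v,z,st=None):
    o,d=ray(name,u,v,st); return o+d*(z-o[2])/d[2]
def tri(*rays):
    A=sum(np.eye(3)-np.outer(d,d) for o,d in rays); b=sum((np.eye(3)-np.outer(d,d))@o for o,d in rays)
    p=np.linalg.solve(A,b); return p,[np.linalg.norm(np.cross(p-o,d)) for o,d in rays]
def project(name,P,st=None):
    m=optics.camera_model(name); K=m["camera_matrix"]
    T=tool(st or bot.observe())@m["tool_from_camera"] if name=="wrist" else m["cam_to_world"]
    c=np.linalg.inv(T)@np.append(P,1); x,y,z=c[0],-c[1],-c[2]
    if name=="wrist":
        r=np.hypot(x,y); k=np.arctan2(r,z)/max(r,1e-9)
    else: k=1/z
    return K[0,0]*x*k+K[0,2],K[1,1]*y*k+K[1,2]
def mask(im,lo,hi): return cv2.inRange(cv2.cvtColor(im,cv2.COLOR_RGB2HSV),lo,hi)
def blobs(m,roi,n=3,amin=8):
    x0,y0,x1,y1=roi; w=np.zeros_like(m); w[y0:y1,x0:x1]=m[y0:y1,x0:x1]
    k,l,s,c=cv2.connectedComponentsWithStats(w); o=sorted(range(1,k),key=lambda i:-s[i,4])[:n]
    return [(s[i].tolist(),c[i].round(1).tolist()) for i in o if s[i,4]>=amin]
E
python3 - <<'E'
from h import *
t=cv2.imread("pics/top0.png"); s=cv2.imread("pics/scene0.png")
a=cv2.resize(t[232:302,232:422],(800,295),interpolation=cv2.INTER_CUBIC)
b=cv2.resize(s[190:345,250:440],None,fx=1.95,fy=1.95,interpolation=cv2.INTER_CUBIC)
b=np.pad(b,((0,0),(0,800-b.shape[1]),(0,0))); cv2.imwrite("pics/crop1.png",np.vstack([a,b])[:600])
t=t[:,:,::-1].copy(); s=s[:,:,::-1].copy()
for nm,im,rois in(("top",t,[(235,262,270,292),(280,235,330,290)]),("scene",s,[(255,295,295,345),(285,230,335,280)])):
    red=mask(im,(0,130,60),(6,255,255))|mask(im,(174,130,60),(180,255,255))
    org=mask(im,(7,150,120),(18,255,255)); blue=mask(im,(108,130,50),(128,255,255))
    print(nm,"red",blobs(red,rois[0]),"blue",blobs(blue,rois[0]),"org",blobs(org,rois[1]))
E
```

```text
top red [([247, 275, 5, 4, 18], [249.0, 276.3])] blue [([242, 267, 20, 20, 203], [251.8, 276.4])] org []
scene red [([270, 300, 9, 20, 135], [274.2, 309.4])] blue [([261, 307, 31, 34, 635], [276.4, 324.9])] org [([298, 238, 27, 32, 475], [310.9, 253.4])]
```

View pics/crop1.png

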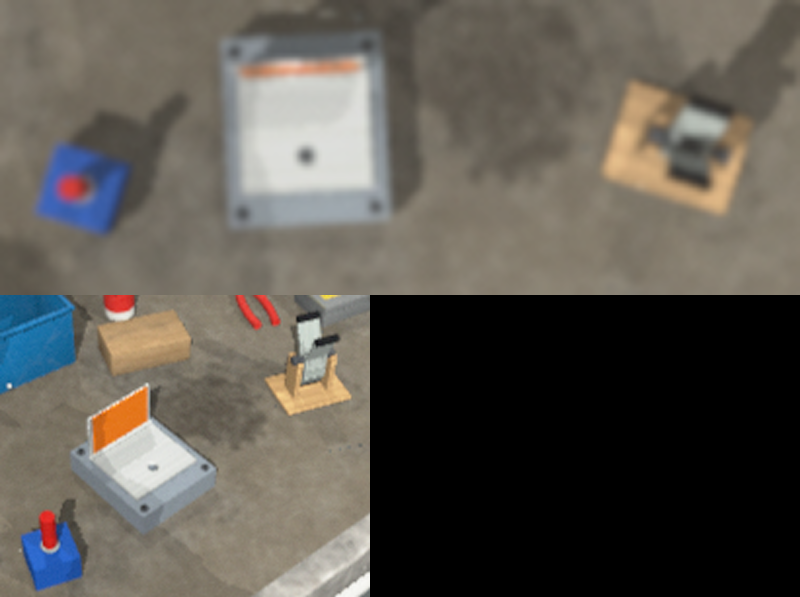

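The top crop (4.21x) shows the block corners at (222,42), (383,33), (392,218) and (228,228). The foot hole is at (306,156) and the card's edge runs from (240,72) to (362,64). The pin top is at (72,187). The cradle foot corners are at (632,80), (751,115), (728,213) and (604,178).

Run:
```python
from h import *
f=800/190
T=lambda x,y,z:onz("top",232+x/f-.5+.5/f,232+y/f-.5+.5/f,z)
P=lambda n,p:print(n,np.round(p,4))
bc=[T(*c,.03) for c in((222,42),(383,33),(392,218),(228,228))]; P("block",np.mean(bc,0)); 
d=bc[0]+bc[1]-bc[2]-bc[3]; print("block yaw deg",np.degrees(np.arctan2(d[1],d[0])))
P("hole",T(306,156,.034)); P("card",T(301,68,.094)); e=T(362,64,.094)-T(240,72,.094); print("edge dir deg",np.degrees(np.arctan2(e[1],e[0])))
cc=[T(*c,.006) for c in((632,80),(751,115),(728,213),(604,178))]; P("cradle",np.mean(cc,0))
d=cc[1]+cc[2]-cc[0]-cc[3]; print("long side deg",np.degrees(np.arctan2(d[1],d[0])), [round(np.linalg.norm(cc[i]-cc[i-1]),3) for i in range(4)])
P("rolls",[T(708,104,.102),T(690,176,.102)])
P("pintop",T(72,187,.083)); sc=lambda u,v,z:onz("scene",u,v,z)
P("pin scene",sc(274,302,.08)); P("pin tri",tri(ray("top",232+72/f,232+187/f),ray("scene",274.5,302))[0])
st=bot.observe(); print(np.round(tool(st),3))
m=tool(st)@optics.camera_model("wrist")["tool_from_camera"]; print(np.round(m,3))
```

```text
block [0.505  0.0384 0.03  ]
block yaw deg 2.5383753098628175
hole [0.4869 0.0383 0.034 ]
card [0.5433 0.0394 0.094 ]
edge dir deg -86.21545461256603
cradle [ 0.4946 -0.2217  0.006 ]
long side deg -106.08777871036266 [np.float64(0.072), np.float64(0.087), np.float64(0.071), np.float64(0.09)]
rolls [[ 0.5194 -0.2268  0.102 ]
 [ 0.4725 -0.2145  0.102 ]]
pintop [0.4651 0.1913 0.083 ]
pin scene [0.4652 0.1897 0.08  ]
pin tri [0.4637 0.19   0.0817]
[[-0.001  0.374 -0.928  0.243]
 [ 0.002 -0.928 -0.374 -0.603]
 [-1.    -0.002  0.     0.23 ]
 [ 0.     0.     0.     1.   ]]
[[ 0.374  0.891  0.256  0.306]
 [-0.927  0.36   0.1   -0.576]
 [-0.003 -0.275  0.961  0.373]
 [ 0.     0.     0.     1.   ]]
```

```bash
cat >> h.py <<'E'
def goal(pos,yawdeg,st=None):
    "shift (mm) and turn in current tool axes to bring TCP to pos, tool down, tool y at yawdeg in world"
    T=tool(st or bot.observe()); a=np.radians(yawdeg)
    y=np.array([np.cos(a),np.sin(a),0]); x=np.array([0,0,-1.]); G=np.c_[x,y,np.cross(x,y)]
    print("shift",np.round(1000*T[:3,:3].T@(np.array(pos)-T[:3,3]),1),"turn",np.round(R.from_matrix(T[:3,:3].T@G).as_rotvec(),3))
E
python3 -c "
from h import *
goal((.47,-.25,.26),-15)"
```

```text
shift [ -29.3 -242.1 -342.6] turn [-0.926 -0.001  0.002]
```

```bash
python3 -m handwheel '[[[-29,-242,-343,-0.926,0,0,85],[-29,-242,-343,-0.926,0,0,85],[-29,-242,-343,-0.926,0,0,85],[-29,-242,-343,-0.926,0,0,85],[-29,-242,-343,-0.926,0,0,85],[-29,-242,-343,-0.926,0,0,85],[-29,-242,-343,-0.926,0,0,85],[-29,-242,-343,-0.926,0,0,85],[-29,-242,-343,-0.926,0,0,85],[-29,-242,-343,-0.926,0,0,85]]]' 30
python3 - <<'E'
from h import *
st=bot.observe(); im=optics.camera("wrist"); cv2.imwrite("pics/w1.png",im[:,:,::-1])
import pickle; pickle.dump(st,open("w1.pkl","wb"))
goal((.464,.1905,.16),75); print(st["q"].round(2))
E
```

```text
t: 1.1
tool_pos: [0.4726, -0.2454, 0.2599]
orientation: [0.56, 0.433, -0.559, 0.432]
contact_force: [1.0, -0.3, -0.0]
gripper_width: 0.998
shift [ 100.2 -118.6 -422.4] turn [-1.567 -0.002  0.   ]
[ 0.86  0.08 -0.45  1.69  0.03  1.38  0.15]
```

View pics/w1.png

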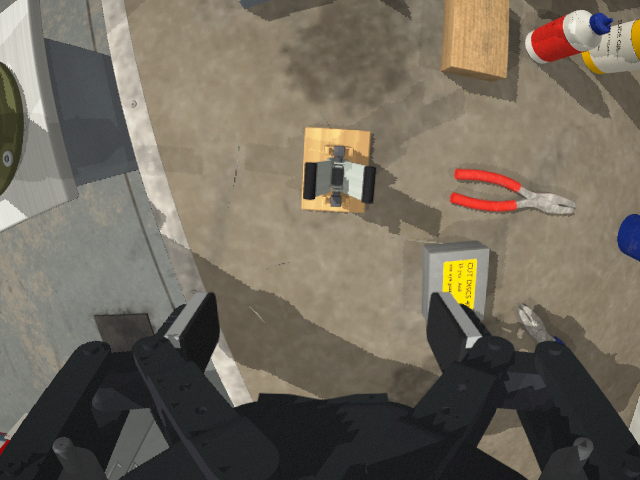

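The wrist view shows the clip's rolls at (310,181) and (369,184), lined up with the jaw axis. Next I'll go to the pin.

```bash
python3 -c "
from h import *
import pickle; st=pickle.load(open('w1.pkl','rb'))
a,b=[onz('wrist',*p,.102,st) for p in((310,181),(369,184))]; print(a,b,(a+b)/2,np.degrees(np.arctan2(*(b-a)[1::-1])),np.linalg.norm(b-a))"
python3 -m handwheel '[[[50,-119,-422,-1.567,0,0,85],[50,-119,-422,-1.567,0,0,85],[50,-119,-422,-1.567,0,0,85],[50,-119,-422,-1.567,0,0,85],[50,-119,-422,-1.567,0,0,85],[50,-119,-422,-1.567,0,0,85],[50,-119,-422,-1.567,0,0,85],[100,-119,-422,-1.567,0,0,85],[100,-119,-422,-1.567,0,0,85],[100,-119,-422,-1.567,0,0,85]]]'
python3 -m handwheel '[[[0,0,0,0,0,0,85]]]'
python3 - <<'E'
from h import *
st=bot.observe(); im=optics.camera("wrist"); cv2.imwrite("pics/w2.png",im[:,:,::-1])
red=mask(im,(0,130,60),(6,255,255))|mask(im,(174,130,60),(180,255,255)); print(blobs(red,(0,0,640,480),3,60))
blue=mask(im,(108,130,50),(128,255,255)); print(blobs(blue,(0,0,640,480),2,60))
print(tool(st).round(4)); print(project("wrist",[.464,.1905,.066],st),project("wrist",[.464,.1905,.083],st))
E
```

```text
[ 0.46882961 -0.21313861  0.102     ] [ 0.51500809 -0.22744143  0.102     ] [ 0.49191885 -0.22029002  0.102     ] -17.209278832427255 0.048342757528963956
t: 2.15
tool_pos: [0.4611, 0.193, 0.1575]
orientation: [0.114, 0.7, -0.113, 0.696]
contact_force: [-0.5, -0.7, 0.1]
gripper_width: 0.995
t: 2.25
tool_pos: [0.4604, 0.1928, 0.1561]
orientation: [0.113, 0.701, -0.112, 0.695]
contact_force: [-0.9, -1.1, -0.1]
gripper_width: 0.995
[([478, 419, 64, 61, 1859], [514.0, 451.0]), ([313, 224, 25, 42, 815], [324.6, 244.9])]
[([290, 192, 69, 74, 3490], [324.9, 224.5])]
[[-8.400e-03  3.151e-01  9.490e-01  4.604e-01]
 [ 2.900e-03  9.490e-01 -3.151e-01  1.928e-01]
 [-1.000e+00  1.000e-04 -8.900e-03  1.561e-01]
 [ 0.000e+00  0.000e+00  0.000e+00  1.000e+00]]
(np.float64(320.14916115918834), np.float64(248.35876274046714)) (np.float64(320.0010770459546), np.float64(256.67336795467816))
```

View pics/w2.png

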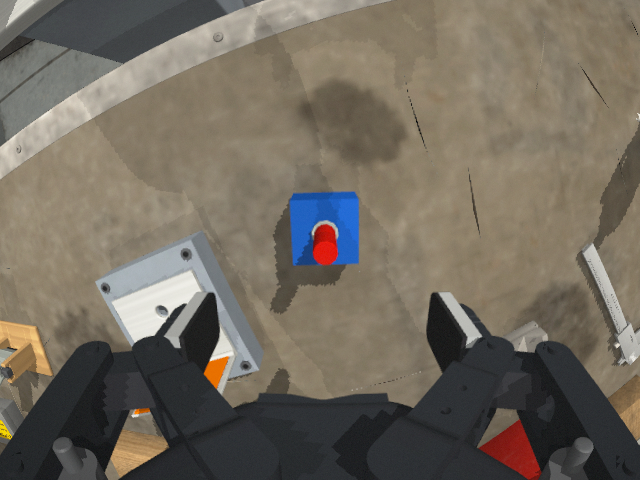

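The pin handle's top is at (325.5,255) and the blue stand lies below it. I'll work out the descent from that.

```bash
python3 -c "
from h import *
p=onz('wrist',325.5,255.5,.083); q=onz('wrist',324.5,229,.0385); print(p,q); goal((p[0],p[1],.047),71.6)
h=onz('wrist',161.5,311,.034);print('hole',h)"
```

```text
[0.46454997 0.19310171 0.083     ] [0.45941248 0.19443112 0.0385    ]
shift [109.3   2.3   4.4] turn [-0.004 -0.009  0.   ]
hole [0.48449373 0.03877503 0.034     ]
```

```bash
python3 -m handwheel '[[[45,2,4,-0.004,-0.009,0,60],[80,2,4,-0.004,-0.009,0,50],[109,2,4,-0.004,-0.009,0,40],[109,2,4,-0.004,-0.009,0,10],[109,2,4,-0.004,-0.009,0,0],[109,2,4,-0.004,-0.009,0,0],[109,2,4,-0.004,-0.009,0,0],[109,2,4,-0.004,-0.009,0,0]]]' 60
python3 -c "
from h import *
T=tool(bot.observe());print(T.round(4)); print(bot.observe()['gripper_width']*85.4); goal((T[0,3],T[1,3],.12),71.6)"
```

```text
t: 3.1
tool_pos: [0.4651, 0.1929, 0.0486]
orientation: [0.113, 0.697, -0.113, 0.699]
contact_force: [-0.1, -0.4, -1.4]
gripper_width: 0.157
[[ 2.700e-03  3.163e-01  9.486e-01  4.651e-01]
 [-4.000e-04  9.486e-01 -3.163e-01  1.929e-01]
 [-1.000e+00  5.000e-04  2.600e-03  4.860e-02]
 [ 0.000e+00  0.000e+00  0.000e+00  1.000e+00]]
13.423861352593002
shift [-71.4   0.    0.2] turn [-0.001  0.003 -0.   ]
```

```bash
python3 -m handwheel '[[[-30,0,0,0,0.003,0,0],[-66,0,0,0,0.003,0,0],[-66,0,0,0,0.003,0,0]]]'; python3 -c "
from h import *
goal((.486,.0385,.11),90)"
```

```text
t: 3.4
tool_pos: [0.4683, 0.1946, 0.1195]
orientation: [0.115, 0.695, -0.112, 0.701]
contact_force: [0.7, -0.1, -0.4]
gripper_width: 0.155
shift [   9.3 -142.5   66.1] turn [-0.322  0.008 -0.004]
```

```bash
python3 -m handwheel '[[[9,-48,22,-0.1,0.008,-0.004,0],[9,-95,44,-0.2,0.008,-0.004,0],[9,-130,60,-0.3,0.008,-0.004,0],[9,-142,66,-0.322,0.008,-0.004,0],[9,-142,66,-0.322,0.008,-0.004,0],[9,-142,66,-0.322,0.008,-0.004,0]]]'
python3 - <<'E'
from h import *
st=bot.observe(); im=optics.camera("wrist"); s=optics.camera("scene")
T=tool(st);print(T.round(4)); 
a=cv2.resize(im[150:350,200:440],(480,400),interpolation=cv2.INTER_CUBIC); b=cv2.resize(s[225:305,280:360],(320,400)[:2],interpolation=cv2.INTER_CUBIC)
b=cv2.resize(s[225:305,285:349],(320,400),interpolation=cv2.INTER_CUBIC)
cv2.imwrite("pics/w3.png",np.hstack([a,b])[:,:,::-1])
for z in(.034,): print(project("wrist",[.486,.0385,z],st),project("scene",[.486,.0385,z]))
foot=T[:3,3]+[0,0,-.0416]; print("foot",foot,project("wrist",foot,st),project("scene",foot))
E
```

```text
t: 4.0
tool_pos: [0.4859, 0.04, 0.1104]
orientation: [0.0, 0.707, -0.0, 0.707]
contact_force: [0.2, 0.4, -0.7]
gripper_width: 0.155
[[ 5.000e-04  4.000e-04  1.000e+00  4.859e-01]
 [ 2.000e-04  1.000e+00 -4.000e-04  4.000e-02]
 [-1.000e+00  2.000e-04  5.000e-04  1.104e-01]
 [ 0.000e+00  0.000e+00  0.000e+00  1.000e+00]]
(np.float64(318.66252743663034), np.float64(247.40011376903524)) (np.float64(327.30647893863187), np.float64(276.91102590522155))
foot [0.4859027  0.03995489 0.068773  ] (np.float64(320.8214191310585), np.float64(267.37135074523604)) (np.float64(326.90678212237987), np.float64(266.3507727264305))
```

View pics/w3.png

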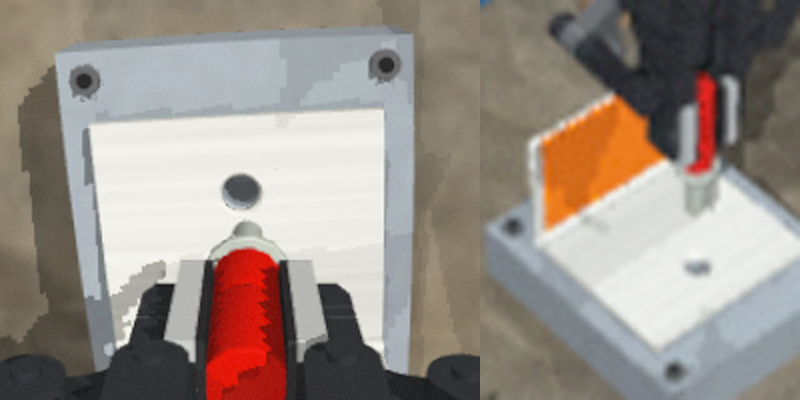

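The wrist crop shows the hole at (321,245.5) in full-image pixels, and the pin foot's near edge at about (323.5,261). I'll compute the residual offset.

Run:
```python
from h import *
st=bot.observe(); im=optics.camera("wrist")
g=cv2.cvtColor(im,cv2.COLOR_RGB2GRAY)
print(blobs((g<170).astype(np.uint8),(305,232,338,256)))
h=onz("wrist",321,245.5,.034,st); print("hole",h, "hole scene", onz("scene",285+697/5,225+267/5,.034))
T=tool(st); foot=T[:3,3]+[0,0,-.0416]
for dx in(-.003,-.004,0): print(dx,project("wrist",foot+[dx,0,0],st))
print("foot x by image", onz("wrist",323.5,261,foot[2],st))
fs=(285+697/5,225+210/5); print("scene foot",fs,"pred",project("scene",foot),onz("scene",*fs,foot[2]))
```

```text
[([310, 237, 19, 18, 248], [318.9, 245.0])]
hole [0.48471438 0.04099736 0.034     ] hole scene [ 0.35092801 -0.12783954  0.034     ]
-0.003 (np.float64(320.8288583645872), np.float64(262.0752451304318))
-0.004 (np.float64(320.8313649329881), np.float64(260.2989614900233))
0 (np.float64(320.8215492446003), np.float64(267.3665348878658))
foot x by image [0.48222545 0.04241472 0.06881887]
scene foot (424.4, 267.0) pred (np.float64(326.5449488979612), np.float64(266.5697735823039)) [ 0.35509416 -0.1248981   0.06881887]
```

```bash
python3 - <<'E'
from h import *
print(onz("scene",329,267,.0688),onz("scene",328.4,278.4,.034))
E
python3 -m handwheel '[[[12,-1.5,-1.2,0,0,0,0],[24,-1.5,-1.2,0,0,0,0],[24,-1.5,-1.2,0,0,0,0],[24,-1.5,-1.2,0,0,0,0]]]'
python3 - <<'E'
from h import *
st=bot.observe(); im=optics.camera("wrist"); s=optics.camera("scene")
T=tool(st);print(T[:3,3].round(4)); 
a=cv2.resize(im[200:300,260:380],(480,400),interpolation=cv2.INTER_CUBIC); b=cv2.resize(s[245:295,305:345],(320,400),interpolation=cv2.INTER_CUBIC)
cv2.imwrite("pics/w4.png",np.hstack([a,b])[:,:,::-1])
E
```

```text
[0.4815842  0.03760393 0.0688    ] [0.48102894 0.03934829 0.034     ]
t: 4.55
tool_pos: [0.484, 0.0398, 0.0856]
orientation: [-0.001, 0.708, 0.001, 0.707]
contact_force: [0.0, 0.0, -0.8]
gripper_width: 0.158
[0.484  0.0398 0.0856]
```

View pics/w4.png

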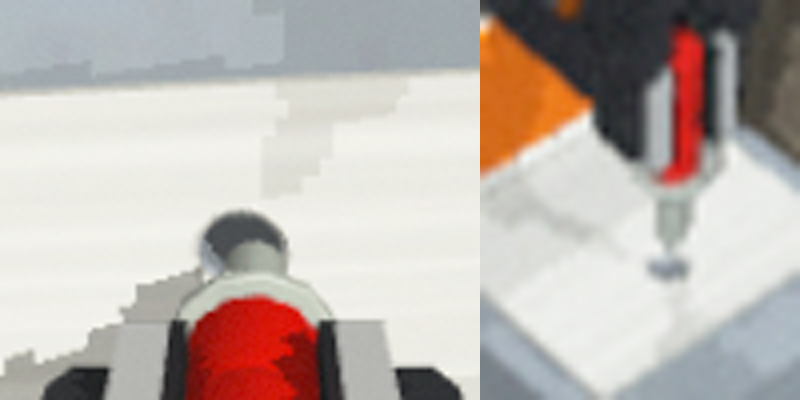

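The crop shows the pin foot just above the hole, about 1.5–2 mm to +y and about 1 mm to -x of its centre. I'll correct that and feed in.

```bash
python3 -m handwheel '[[[0,-1.6,1,0,0.001,0,0],[6,-1.6,1,0,0.001,0,0],[12,-1.6,1,0,0.001,0,0],[18,-1.6,1,0,0.001,0,0],[18,-1.6,1,0,0.001,0,0]]]'
```

```text
t: 5.15
tool_pos: [0.4856, 0.0381, 0.0676]
orientation: [-0.001, 0.707, 0.001, 0.707]
contact_force: [1.1, 0.6, -1.3]
gripper_width: 0.156
```

It is already 8 mm into the hole with hardly any force. I'll continue to the collar.

```bash
python3 -m handwheel '[[[6,0,0,0,0,0,0],[12,0,0,0,0,0,0],[17,0,0,0,0,0,0],[20,0,0,0,0,0,0],[21,0,0,0,0,0,0],[21,0,0,0,0,0,0]]]'
```

```text
t: 5.75
tool_pos: [0.4862, 0.0382, 0.0469]
orientation: [-0.001, 0.707, 0.001, 0.707]
contact_force: [1.1, -0.0, 2.1]
gripper_width: 0.154
```

```bash
python3 -m handwheel '[[[1,0,0,0,0,0,0],[2,0,0,0,0,0,0],[2,0,0,0,0,0,0]]]'
```

```text
t: 6.05
tool_pos: [0.4864, 0.0383, 0.0466]
orientation: [-0.001, 0.707, 0.001, 0.707]
contact_force: [-4.5, -0.3, 17.2]
gripper_width: 0.157
```

The collar is seated: 17 N, with no further travel. I'll release, rise and look.

```bash
python3 -m handwheel '[[[-1,0,0,0,0,0,8],[-1,0,0,0,0,0,40],[-1,0,0,0,0,0,45],[-30,0,0,0,0,0,50],[-75,0,0,0,0,0,60],[-110,0,0,0,0,0,85],[-110,0,0,0,0,0,85]]]'
python3 - <<'E'
from h import *
im=optics.camera("wrist");cv2.imwrite("pics/w5.png",cv2.resize(im,(480,360))[:,:,::-1])
goal((.491,-.2205,.17),-16.5)
E
```

```text
t: 6.75
tool_pos: [0.4893, 0.0387, 0.1609]
orientation: [-0.002, 0.705, 0.0, 0.71]
contact_force: [0.1, -0.2, 0.1]
gripper_width: 0.987
shift [ -11.1 -258.8    2.6] turn [ 1.861  0.004 -0.002]
```

View pics/w5.png

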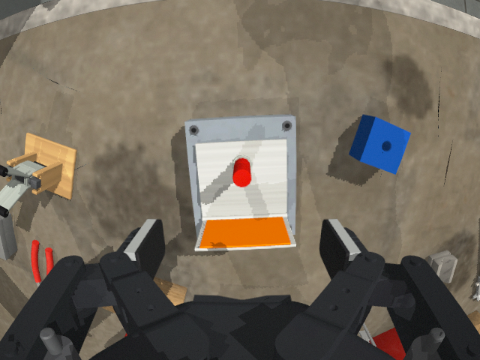

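The view shows the pin home and upright in the foot, with the plate undisturbed. Now I'll move above the clip.

```bash
python3 -m handwheel '[[[-11,-259,3,1.861,0.004,-0.002,85],[-11,-259,3,1.861,0.004,-0.002,85],[-11,-259,3,1.861,0.004,-0.002,85],[-11,-259,3,1.861,0.004,-0.002,85],[-11,-259,3,1.861,0.004,-0.002,85],[-11,-259,3,1.861,0.004,-0.002,85],[-11,-259,3,1.861,0.004,-0.002,85],[-11,-259,3,1.861,0.004,-0.002,85],[-11,-259,3,1.861,0.004,-0.002,85],[-11,-259,3,1.861,0.004,-0.002,85]]]'
python3 -m handwheel '[[[0,0,0,0.5,0,0,85],[0,0,0,0.5,0,0,85],[0,0,0,0.5,0,0,85]]]'
python3 - <<'E'
from h import *
goal((.491,-.2205,.17),-16.5)
E
```

```text
t: 7.8
tool_pos: [0.49, -0.2203, 0.1675]
orientation: [0.482, 0.518, -0.483, 0.515]
contact_force: [-0.6, 1.0, 0.4]
gripper_width: 0.995
t: 8.1
tool_pos: [0.4885, -0.2198, 0.1651]
orientation: [-0.584, -0.398, 0.587, -0.393]
contact_force: [1.0, -1.0, -0.3]
gripper_width: 0.994
shift [-5.   2.6 -0.3] turn [-0.094 -0.001  0.008]
```

```bash
python3 -m handwheel '[[[-5,3,0,-0.094,0,0.008,85],[-5,3,0,-0.094,0,0.008,85],[-5,3,0,-0.094,0,0.008,85]]]'
python3 - <<'E'
from h import *
st=bot.observe(); im=optics.camera("wrist"); cv2.imwrite("pics/w6.png",cv2.resize(im[130:330,200:440],(720,600),interpolation=cv2.INTER_CUBIC)[:,:,::-1])
print(tool(st).round(4))
E
```

```text
t: 8.4
tool_pos: [0.4905, -0.2205, 0.1686]
orientation: [-0.567, -0.424, 0.567, -0.422]
contact_force: [0.4, 0.1, -0.2]
gripper_width: 0.995
[[-0.0024  0.9584 -0.2855  0.4905]
 [ 0.0022 -0.2855 -0.9584 -0.2205]
 [-1.     -0.003  -0.0014  0.1686]
 [ 0.      0.      0.      1.    ]]
```

View pics/w6.png

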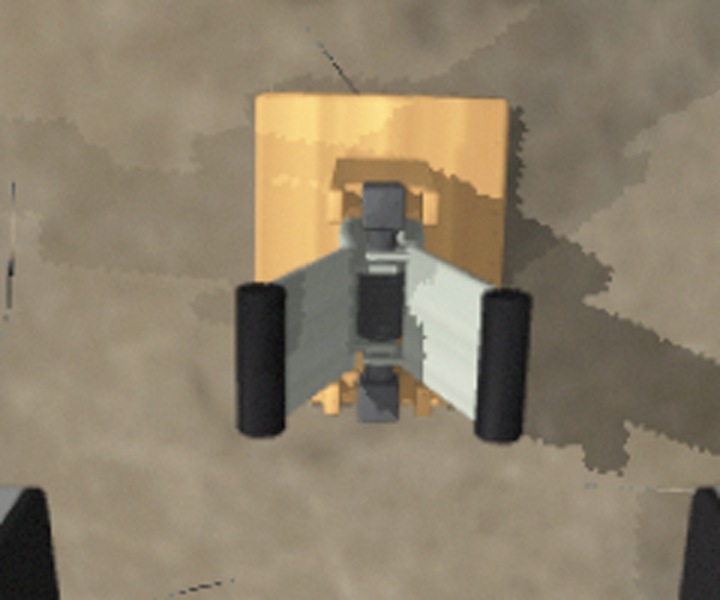

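The rolls are centred at crop (261.5,360) and (504.5,366). In the full image these are (287.2,250) and (368.2,252).

Run:
```python
from h import *
a,b=[onz("wrist",*p,.102) for p in((287.2,250),(368.2,252))]; m=(a+b)/2
y=np.degrees(np.arctan2(*(b-a)[1::-1])); print(m,y,np.linalg.norm(b-a))
goal((m[0],m[1],.085),y)
```

```text
[ 0.49217629 -0.22078526  0.102     ] -18.00687778721941 0.04841889870103669
shift [83.8  1.8 -0.1] turn [ 0.025 -0.001  0.003]
```

```bash
python3 -m handwheel '[[[40,1.8,0,0.012,0,0.003,85],[70,1.8,0,0.012,0,0.003,85],[84,1.8,0,0.012,0,0.003,85],[84,1.8,0,0.012,0,0.003,70],[84,1.8,0,0.012,0,0.003,60],[84,1.8,0,0.012,0,0.003,50],[84,1.8,0,0.012,0,0.003,40],[84,1.8,0,0.012,0,0.003,25],[84,1.8,0,0.012,0,0.003,20],[84,1.8,0,0.012,0,0.003,20]]]' 30
python3 -m handwheel '[[[0,0,0,0,0,0,15],[0,0,0,0,0,0,15],[0,0,0,0,0,0,15],[0,0,0,0,0,0,15]]]' 30
```

```text
t: 9.45
tool_pos: [0.5003, -0.2236, 0.0923]
orientation: [0.573, 0.414, -0.565, 0.425]
contact_force: [4.8, -1.9, 14.5]
gripper_width: 0.351
t: 9.85
tool_pos: [0.5003, -0.2237, 0.0925]
orientation: [0.573, 0.413, -0.566, 0.425]
contact_force: [-0.1, -0.3, 3.2]
gripper_width: 0.348
```

```bash
python3 -c "
from h import *
T=tool(bot.observe());print(T.round(3)); goal(T[:3,3]+[0,0,.08],-17.5)"
python3 -m handwheel '[[[-10,0,0,0,0,0,15],[-25,0,0,0,0,0,15],[-50,0,0,0,0,0,15],[-80,0,0,0,0,0,15],[-80,0,0,0,0,0,15]]]'
python3 - <<'E'
from h import *
st=bot.observe(); im=optics.camera("wrist"); s=optics.camera("scene")
a=cv2.resize(im[140:380,180:460],(466,400),interpolation=cv2.INTER_CUBIC); b=cv2.resize(s[160:260,365:445],(320,400),interpolation=cv2.INTER_CUBIC)
cv2.imwrite("pics/w7.png",np.hstack([a,b])[:,:,::-1]); print(tool(st).round(4))
E
```

```text
[[ 0.018  0.955 -0.297  0.5  ]
 [-0.007 -0.297 -0.955 -0.224]
 [-1.     0.02   0.001  0.093]
 [ 0.     0.     0.     1.   ]]
shift [-80.    1.6   0.1] turn [ 0.004  0.001 -0.02 ]
t: 10.35
tool_pos: [0.5014, -0.224, 0.1777]
orientation: [0.574, 0.411, -0.564, 0.428]
contact_force: [1.4, 0.2, -1.4]
gripper_width: 0.342
[[ 0.0254  0.9546 -0.2968  0.5014]
 [-0.0107 -0.2966 -0.9549 -0.224 ]
 [-0.9996  0.0274  0.0027  0.1777]
 [ 0.      0.      0.      1.    ]]
```

View pics/w7.png

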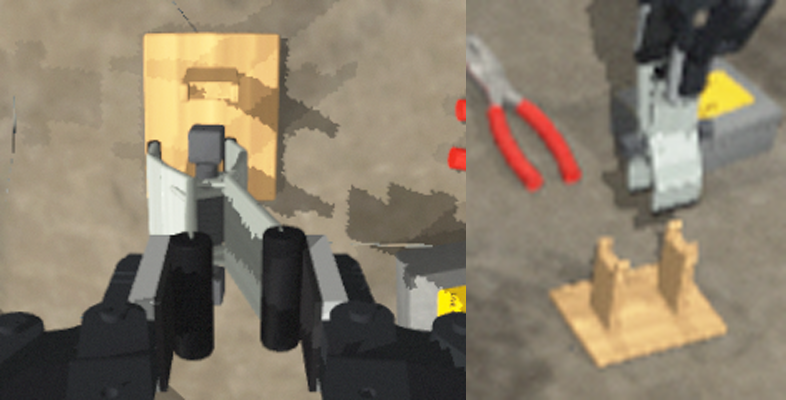

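The clip is out of its cradle and squeezed to the stop. It leans in the fingers though: the lips are at about (153,147) and (238,147) in the crop, left of the rolls at (190,235) and (283,230). I'll measure the lean in the tool frame.

Run:
```python
from h import *
m=optics.camera_model("wrist"); Tc=m["tool_from_camera"]; K=m["camera_matrix"]
st=bot.observe(); Ti=np.linalg.inv(tool(st))
def tp(x,y,px):
    o,d=ray("wrist",180+x/(466/280),140+y/(400/240),st); o=Ti[:3,:3]@o+Ti[:3,3]; d=Ti[:3,:3]@d
    return (1000*(o+d*(px-o[0])/d[0])).round(1)
for n,x,y,p in(("rollL",190,235,-.021),("rollR",283,230,-.021),("lipL",153,147,.071),("lipR",238,147,.071),("lugtop",206,130,.029)): print(n,tp(x,y,p))
```

```text
rollL [-21.  -11.4 -18.1]
rollR [-21.    8.5 -19.3]
lipL [ 71.  -31.7 -13.1]
lipR [ 71.   -1.1 -13.1]
lugtop [ 29.  -10.3 -29.3]
```

```bash
cat >> h.py <<'E'
def place(edge,yawdeg,dz,lip=(.071,-.0164,.001),lean=.165):
    "tool pose putting lip midpoint dz above edge with the clip upright"
    T=tool(bot.observe()); a=np.radians(yawdeg); y=np.array([np.cos(a),np.sin(a),0]); c=np.array([0,0,-1.])
    G=np.c_[c,y,np.cross(c,y)]@R.from_rotvec([0,0,lean]).as_matrix()
    t=np.array(edge)+[0,0,dz]-G@np.array(lip)
    print("tcp goal",t.round(4),"shift",np.round(1000*T[:3,:3].T@(t-T[:3,3]),1),"turn",np.round(R.from_matrix(T[:3,:3].T@G).as_rotvec(),3))
E
python3 -c "
from h import *
place((.544,.040,.094),3,.04)"
```

```text
tcp goal [0.5485 0.0412 0.2067] shift [ -34.1  -30.7 -267.2] turn [-0.352  0.035  0.143]
```

```bash
python3 -m handwheel '[[[-34,-5,-40,-0.05,0.005,0.02,15],[-34,-10,-85,-0.11,0.01,0.04,15],[-34,-15,-130,-0.17,0.017,0.07,15],[-34,-20,-175,-0.23,0.023,0.09,15],[-34,-25,-220,-0.29,0.029,0.12,15],[-34,-30,-255,-0.33,0.033,0.135,15],[-34,-31,-267,-0.352,0.035,0.143,15],[-34,-31,-267,-0.352,0.035,0.143,15],[-34,-31,-267,-0.352,0.035,0.143,15]]]'
python3 - <<'E'
from h import *
st=bot.observe(); im=optics.camera("wrist"); s=optics.camera("scene")
a=cv2.resize(im[140:380,180:460],(466,400),interpolation=cv2.INTER_CUBIC); b=cv2.resize(s[190:290,275:355],(320,400),interpolation=cv2.INTER_CUBIC)
cv2.imwrite("pics/w8.png",np.hstack([a,b])[:,:,::-1]); print(tool(st).round(4)); place((.544,.040,.094),3,.04)
cv2.imwrite("pics/w8full.png",im[:,:,::-1])
for y in(-.045,.045): print("pred edge end",project("wrist",np.array([.544,.04,.094])+y*np.array([-.052,.9986,0]),st))
E
```

```text
t: 11.35
tool_pos: [0.5476, 0.0393, 0.2058]
orientation: [0.528, 0.471, -0.444, 0.55]
contact_force: [0.6, 0.2, -0.8]
gripper_width: 0.352
[[ 1.626e-01  9.854e-01  4.980e-02  5.476e-01]
 [ 7.800e-03  4.920e-02 -9.988e-01  3.930e-02]
 [-9.867e-01  1.628e-01  3.000e-04  2.058e-01]
 [ 0.000e+00  0.000e+00  0.000e+00  1.000e+00]]
tcp goal [0.5485 0.0412 0.2067] shift [-0.6  0.7 -2.6] turn [-0.004  0.001  0.001]
pred edge end (np.float64(294.9041538917807), np.float64(289.51549951512465))
pred edge end (np.float64(292.05249435992727), np.float64(167.71183215250144))
```

View pics/w8.png

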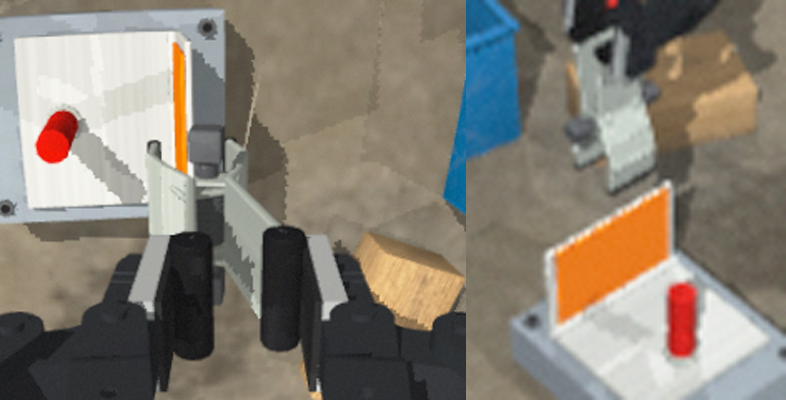

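The clip hovers over the card with the grip unchanged and the pin still home. The scene crop shows the card's top corners at (549,250) and (671,183). The -x lip runs from (608,190) to (652,163), and the +x lip's end is at (575,155). I'll cross-check the card and lip positions.

Run:
```python
from h import *
S=lambda x,y,z:onz("scene",275+(x-466)/4,190+y/4,z).round(4)
print("card corners scene",S(549,250,.094),S(671,183,.094))
for z in(.128,.132,.136): print("lips scene",z,S(608,190,z),S(652,163,z),S(575,155,z))
st=bot.observe(); im=cv2.imread("pics/w8full.png")[:,:,::-1].copy()
o=mask(im,(7,150,120),(18,255,255)); 
for r in range(155,250,8):
    c=np.flatnonzero(o[r,270:300]); print(r,(270+c[[0,-1]],im[r,(270+c[-1]):(270+c[-1]+9)].min(1).tolist()) if len(c) else None,end=" ")
ys,xs=np.nonzero(o[150:300,260:310]); print("\nrows",ys.min()+150,ys.max()+150)
W=lambda x,y,z:onz("wrist",180+x/1.664,140+y/1.667,z,st).round(4)
T=tool(st); 
for n,x in(("L",153),("R",238)):
    o_,d=ray("wrist",180+x/1.664,140+147/1.667,st); print("lip",n,W(x,147,.134))
for rr in (0,): print("mid lip model",T@np.array([.071,-.0164,.001,1]))
for u,v in((293,160),(294,200),(295,230)): print(u,v,onz("wrist",u,v,.094,st).round(4))
```

```text
card corners scene [0.5406 0.0824 0.094 ] [ 0.5422 -0.0023  0.094 ]
lips scene 0.128 [0.5293 0.0504 0.128 ] [0.5319 0.0189 0.128 ] [0.5626 0.0478 0.128 ]
lips scene 0.132 [0.5258 0.053  0.132 ] [0.5284 0.0216 0.132 ] [0.5589 0.0504 0.132 ]
lips scene 0.136 [0.5223 0.0555 0.136 ] [0.5249 0.0244 0.136 ] [0.5552 0.0529 0.136 ]
155 None 163 None 171 (array([284, 289]), [52, 143, 228, 240, 229, 185, 130, 103, 105]) 179 (array([284, 290]), [51, 152, 241, 232, 203, 137, 103, 104, 103]) 187 (array([284, 290]), [46, 152, 241, 232, 219, 141, 107, 104, 103]) 195 (array([284, 290]), [0, 151, 244, 235, 226, 145, 107, 102, 103]) 203 (array([285, 290]), [0, 151, 243, 238, 227, 153, 112, 103, 103]) 211 (array([285, 290]), [0, 114, 210, 239, 229, 173, 122, 103, 105]) 219 (array([285, 291]), [61, 130, 156, 114, 118, 115, 113, 111, 110]) 227 (array([285, 291]), [46, 111, 144, 114, 114, 115, 116, 116, 114]) 235 (array([285, 291]), [0, 93, 157, 112, 110, 114, 111, 111, 109]) 243 (array([290, 291]), [0, 143, 245, 238, 228, 153, 99, 90, 93]) 
rows 166 243
lip L [0.5278 0.052  0.134 ]
lip R [0.5585 0.0522 0.134 ]
mid lip model [0.54344939 0.03739002 0.13330655 1.        ]
293 160 [0.5426 0.0896 0.094 ]
294 200 [0.5443 0.0618 0.094 ]
295 230 [0.5456 0.0403 0.094 ]
```

Wrist, top camera, scene and pin position all put the edge at x 0.5414–0.544, y 0.040, and the lips' midpoint is at 0.543. That is centred to within about 1.3 mm, so I'll lower it in two stages.

```bash
python3 -m handwheel '[[[9.9,-1.6,-2,0,0,0,15],[19.7,-3.3,-2.6,0,0,0,15],[29.6,-4.9,-2.6,0,0,0,15],[29.6,-4.9,-2.6,0,0,0,15]]]'
python3 -c "
from h import *
print('lipmid',tool(bot.observe())@[.071,-.0164,.001,1]); place((.5433,.040,.094),3,-.015)"
```

```text
t: 11.85
tool_pos: [0.5463, 0.0409, 0.1736]
orientation: [0.527, 0.471, -0.445, 0.549]
contact_force: [-0.2, -0.2, -1.1]
gripper_width: 0.348
lipmid [0.54150106 0.03970641 0.10088992 1.        ]
tcp goal [0.5478 0.0412 0.1517] shift [21.8 -2.1 -0.3] turn [-0.004  0.     0.005]
```

```bash
python3 -m handwheel '[[[0,1.5,-0.3,-0.004,0,0.005,15],[0,1.5,-0.3,-0.004,0,0.005,15],[7,0.3,-0.3,-0.004,0,0.005,15],[14,-0.8,-0.3,-0.004,0,0.005,15],[21.8,-2.1,-0.3,-0.004,0,0.005,15],[21.8,-2.1,-0.3,-0.004,0,0.005,15],[21.8,-2.1,-0.3,-0.004,0,0.005,15]]]'
python3 - <<'E'
from h import *
st=bot.observe(); im=optics.camera("wrist"); s=optics.camera("scene")
a=cv2.resize(im[150:310,200:360],(480,480),interpolation=cv2.INTER_CUBIC); b=cv2.resize(s[205:277,283:331],(320,480),interpolation=cv2.INTER_CUBIC)
cv2.imwrite("pics/w9.png",np.hstack([a,b])[:,:,::-1])
print('lipmid',tool(st)@[.071,-.0164,.001,1]); place((.5433,.040,.094),3,-.015)
E
```

```text
t: 12.55
tool_pos: [0.5475, 0.0413, 0.1513]
orientation: [0.527, 0.471, -0.443, 0.551]
contact_force: [-0.0, -0.2, -1.5]
gripper_width: 0.347
lipmid [0.54297991 0.04010977 0.07861524 1.        ]
tcp goal [0.5478 0.0412 0.1517] shift [ 0.2 -0.2  0.1] turn [-0.     0.    -0.001]
```

View pics/w9.png

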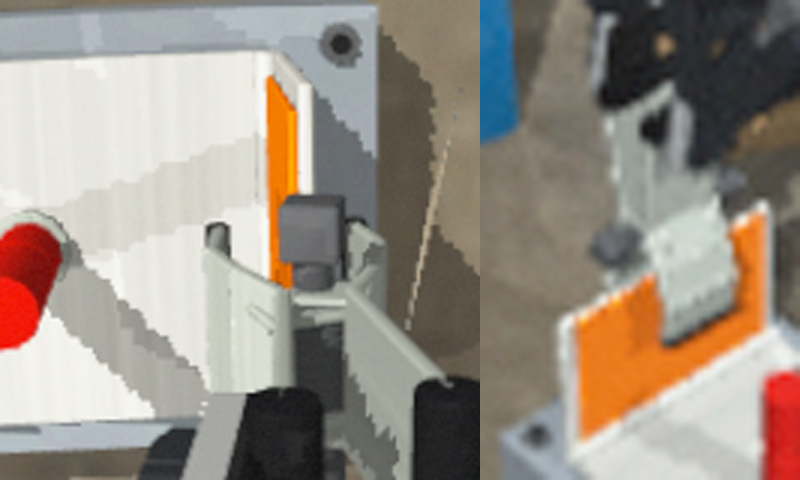

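The lips straddle the card, with the -x lip visibly below the edge in front of the orange face. I'll check the distances and that everything is at rest.

```bash
python3 -m handwheel '[[[0,0,0,0,0,0,15],[0,0,0,0,0,0,15]]]'
python3 - <<'E'
from h import *
st=bot.observe(); W=lambda x,y,z:onz("wrist",200+x/3,150+y/3,z,st).round(4)
print("lips",W(218,240,.079),W(357,228,.079),"card",W(288,100,.094),W(297.5,100,.094),W(311,100,.094),W(311,180,.094))
S=lambda x,y,z:onz("scene",283+(x-480)/6.667,205+y/6.667,z).round(4)
print("scene card",S(562,318,.094),S(768,207,.094))
for z in (.073,.0775,.082): print("scene -x lip",z,S(662,340,z),S(735,302,z))
s=optics.camera("scene"); o=mask(s,(7,150,120),(18,255,255)); print(blobs(o,(285,230,335,280),2))
red=mask(s,(0,130,60),(6,255,255))|mask(s,(174,130,60),(180,255,255)); b=blobs(red,(310,250,360,290)); print(b, project("scene",[.4864,.0383,.0595]))
E
```

```text
t: 12.85
tool_pos: [0.5482, 0.0414, 0.1523]
orientation: [0.528, 0.471, -0.443, 0.551]
contact_force: [-0.3, 1.2, -1.7]
gripper_width: 0.346
lips [0.5287 0.0533 0.079 ] [0.5565 0.056  0.079 ] card [0.5401 0.0835 0.094 ] [0.5419 0.0836 0.094 ] [0.5443 0.0836 0.094 ] [0.5449 0.0688 0.094 ]
scene card [0.5407 0.0835 0.094 ] [ 0.5415 -0.0016  0.094 ]
scene -x lip 0.073 [0.5299 0.0518 0.073 ] [0.5293 0.0218 0.073 ]
scene -x lip 0.0775 [0.5262 0.0544 0.0775] [0.5256 0.0246 0.0775]
scene -x lip 0.082 [0.5226 0.0571 0.082 ] [0.522  0.0275 0.082 ]
[([298, 238, 27, 32, 335], [309.3, 255.7])]
[([326, 261, 6, 18, 104], [328.5, 269.5])] (np.float64(327.3380218855483), np.float64(268.83185477274424))
```

```bash
python3 -c "
from h import *
from rig import hand_in
s=bot.observe(); print(abs(s['dq']).max(), s['contact_force'], s['gripper_width'])
print(hand_in())"
```

```text
0.0022921362318492184 [ 0.87917684 -0.19130122 -0.86864681] 0.34776793270873996
the job is handed in; nothing more can be done
None
```

I handed the job in at about 12.9 s: the pin is home, and the clip is held wide open around the middle of the card's top edge. `hand_in()` gives no verdict, so this rests on my own checks.

- **Pin:** It slid in with almost no force. It stopped on its collar at 17 N, and the grip height matched the fully home position. It still stood upright in the last pictures.
- **Clip:** It is squeezed to its stop at 30 N; the opening reads 0.35, about 30 mm. It leaned about 9° in the fingers, so I tilted the tool until the clip was upright.
- **Final position:** The wrist camera puts the lips' midpoint at x ≈ 0.5426 m, against ≈ 0.543 m for the card's mid-plane. The lips are about 15 mm below the edge and within a few millimetres of its middle. The arm is at rest, with about 1 N outside force on the tool and no sign of the clip touching the card.
- **Plate:** Its top corners in the scene camera had not moved, to about 1 mm.
- **Disagreements:**
  - The scene camera places both the card and the -x lip about 2 mm nearer the robot than the wrist camera, so it agrees on where they stand relative to each other.
  - The depth below the edge is computed from the arm's pose and the clip's dimensions. The picture confirms it only to a few millimetres.
- **Bystanders:** I did not go near the packing block, box or V-block, but I did not measure them again at the end.

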